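# Probe a seal groove for burrs

### The arm

A 6-joint arm with a two-finger parallel gripper is mounted at the origin on a cart in front of the work surface, level with it; the furniture and walls round the work are solid. World frame = base frame: x ahead of the robot, y to its left, z up, the work surface at z = 0. Lengths are in m, angles in rad, forces in N, time in s.
With the tool pointing down it reaches from about 0.35 to 1 m from the base axis. Payload 7.1 kg.
Tool frame: the origin (TCP) lies at the very end of the fingers, on their centre line; the grasp point (between the pads) lies 19 mm behind it; z points along the fingers, y is the line along which they close (so a half turn about z gives the same grasp; the last joint's range is limited). The gripper opens to 85 mm and grips with 20 to 120 N. Pads are 22 mm wide; open, the fingers measure 114 mm over their backs; the gripper's body (76 mm by 85 mm) begins 54 mm behind the grasp point. The pads swing forward as they close: fully open they stand 13 mm farther back than shut.
Start: joints at [1.107, 0.423, 1.63, -0, 1.089, -0.019], TCP at [0.269, 0.564, 0.204] pointing down, gripper open.
Joint ranges: [-3, 3], [-0.9, 2.11], [0.09, 2.58], [-1.31, 4.45], [0.11, 2.69], [-2.54, 2.54]. Speed limits (rad/s): [2.39, 2.39, 3.01, 3.14, 3.14, 3.14].

### API

Orientations are given as [roll, pitch, yaw] about the fixed x, y, z axes, in that order (R = Rz(yaw) Ry(pitch) Rx(roll)).
In Python, from plant import state, snapshot, get_calibration, sign_off gives the robot as it stands.
- The arm moves only by the shell command python3 -m creep 'ROWS'. ROWS is JSON, a list of rows, each a list of 3 entries, a list of its own where there are three numbers: the finger opening in mm, from 0 to 85.4, then the shift along the tool's x, y, z in units of 60 mm (1.0 is 60 mm), then the turn about the tool's z in units of 6 degrees (1.0 is 6 degrees). A call has exactly 8 rows; each row shifts and turns the commanded pose from where the row before left it, along the tool's axes as they then stand; what a row does not reach is not made up. A row lasts 1/8 s, in which the tool goes at most 62.5 mm and 10.7 degrees, less where a joint would pass 70% of its speed; a pose out of reach is approached as far as the arm can. A call is refused whole if a number of a shift passes 1 or a number of a turn 1, either way. A call with a gripper value outside its range is refused whole. The fingers move at their own pace and stop on an object; the grip force is fixed at half the most. Time passes only in rows, so rows that do not move let the fingers close, or fill a call up. It gives the time, the measured TCP pose, the force, the opening and the grip force at its end, in the units of the state.
- state(): the state, without advancing time (a new reading comes with each control period).
- snapshot(name): name is "scene" or "top" or "wrist"; returns (picture, depth): 420x560x3 uint8, blue, green, red; 420x560 float32, m along the optical axis (not along the pixel's ray), 0 where there is no reading.
- get_calibration(name): a dict with "mtx" (3x3 intrinsics, pixels), "R" (3x3) and "t" (3): a world point X has camera coordinates R X + t. Camera axes: x right, y down, z forward; pixel columns grow to the right and rows downward; lengths in m; the calibration is good to about 2 mm. A picture is of the moment at which its call begins: read the wrist's pose just before it. get_calibration takes no time and is no camera call; for the wrist camera it gives the pose at the moment of the call.
- sign_off(): hands the job in; it is judged then, once.
The state is a dict: "t": time; "joint_positions": joint angles; "qd": joint speeds; "joint_efforts": joint torques, N m; "eef_pos": TCP position; "eef_rot": TCP orientation; "contact_force": force on the tool from outside, world axes, zero at the start; "ft_torque": the same for the moment, N m; "opening": finger opening in m; "grip_force": force on a finger pad.
Only numpy, scipy, OpenCV 4.12 (cv2) and the standard library are available. Lean on these libraries where they do the work, as an engineer would, in place of code of your own. Each camera call takes 0.05 s, during which the arm holds its last target. There are 200 camera calls.

### The job

Check the manifold cover's seal groove for burrs: take the orange spring-tipped probe out of its stand and run its tip along the whole Z-shaped groove, from the red dot to the blue dot, slowly (never above 50 mm a second), with the tip kept on the groove's floor so that its spring stays lightly pressed in, but never all the way. Then set the probe back upright in its stand, fully down on its flange, and leave the other things where they are.

Things in the scene. Friction and masses are not known exactly. Their poses are not given: they have to be found in the camera images.
- cover: fixed manifold cover: aluminium block 100 x 150 mm (x, y) on a dark base 118 x 168 x 8 mm; origin under its centre, top face z = 22 mm. A dark Z-shaped groove 10 mm wide, 5 deep (floor z = 17 mm): centre line (-25, -55) at the red dot, (-25, 5), (25, 5), (25, 55) mm at the blue dot, in the cover's frame; it ends 5 mm past the end points. The flat 10 mm dots lie 12 mm beyond them
- groove_red_end (a point): start of the groove's centre line at the red dot, on the groove's floor
- groove_bend1 (a point): first right-angle bend of the groove's centre line, on the floor
- groove_bend2 (a point): second right-angle bend of the groove's centre line, on the floor
- groove_blue_end (a point): end of the groove's centre line at the blue dot, on the groove's floor
- stand: probe stand fixed on the desk: black foot 76 x 76 x 6 mm with an upright grey square tube, 40 mm outside and 22 mm square bore, its mouth 90 mm above the desk; origin at the centre of the underside
- stand_mouth (a point): centre of the mouth of the stand's tube, 90 mm above the desk
- probe: loose upright probe, 0.11 kg, hung in the stand by its flange; origin under the flange, z up. Above: black square flange 36 x 36 mm, 6 thick; orange square grip 20 x 20 mm (sides along x, y) from 6 to 66 mm, cap to 70. Below: sleeve 16 mm in diameter, 45 long, then a spring-loaded 5 mm steel stem with a 6 mm ball, its lowest point 80 mm below the origin when free
- probe_tip (a point): lowest point of the probe's 6 mm ball tip (moves with the spring stem)
- plunger (a joint): how far the spring stem is pressed into the probe, m: 0 free, 0.008 bottomed; 0.9 N at 1 mm, 1.8 N at 4 mm
- valve_2: bystander: small grey pneumatic valve with a black knob, 22 x 111 x 39 mm, origin under its centre
- thread_glue: bystander: red bottle with a white nozzle, 33 mm in diameter, 106 mm tall, origin under its centre
- tape_roll: bystander: black roll of tape, 58 x 56 x 19 mm, lying flat, origin under its centre
- screw_cup: bystander: clear cup, 35 mm in diameter, 26 mm tall, origin under its centre
There are look-alikes about, which are no part of the job. What is shaped like the probe but pink or white is not meant.

How it is judged:
On the way, in this order (a step that is already met when the one before it is completed fails the run):
1. the tip is pressed on the groove's floor at the red end (x of probe_tip in the frame of cover between -0.029 and -0.021 m and y of probe_tip in the frame of cover between -0.059 and -0.051 m and z of probe_tip in the frame of cover below 0.0205 m and value of joint plunger above 0.0006 m), for 0.05 s.
2. the tip, still pressed on the floor, passes the next point of the groove, 16 to 20 mm on (x of probe_tip in the frame of cover between -0.029 and -0.021 m and y of probe_tip in the frame of cover between -0.039 and -0.031 m and z of probe_tip in the frame of cover below 0.0205 m and value of joint plunger above 0.0006 m), for 0.05 s.
3. the tip, still pressed on the floor, passes the next point of the groove, 16 to 20 mm on (x of probe_tip in the frame of cover between -0.029 and -0.021 m and y of probe_tip in the frame of cover between -0.019 and -0.011 m and z of probe_tip in the frame of cover below 0.0205 m and value of joint plunger above 0.0006 m), for 0.05 s.
4. the tip, still pressed, is at the first bend (x of probe_tip in the frame of cover between -0.029 and -0.021 m and y of probe_tip in the frame of cover between 0.001 and 0.009 m and z of probe_tip in the frame of cover below 0.0205 m and value of joint plunger above 0.0006 m), for 0.05 s.
5. the tip, still pressed on the floor, passes the next point of the groove, 16 to 20 mm on (x of probe_tip in the frame of cover between -0.012 and -0.004 m and y of probe_tip in the frame of cover between 0.001 and 0.009 m and z of probe_tip in the frame of cover below 0.0205 m and value of joint plunger above 0.0006 m), for 0.05 s.
6. the tip, still pressed on the floor, passes the next point of the groove, 16 to 20 mm on (x of probe_tip in the frame of cover between 0.004 and 0.012 m and y of probe_tip in the frame of cover between 0.001 and 0.009 m and z of probe_tip in the frame of cover below 0.0205 m and value of joint plunger above 0.0006 m), for 0.05 s.
7. the tip, still pressed, is at the second bend (x of probe_tip in the frame of cover between 0.021 and 0.029 m and y of probe_tip in the frame of cover between 0.001 and 0.009 m and z of probe_tip in the frame of cover below 0.0205 m and value of joint plunger above 0.0006 m), for 0.05 s.
8. the tip, still pressed on the floor, passes the next point of the groove, 16 to 20 mm on (x of probe_tip in the frame of cover between 0.021 and 0.029 m and y of probe_tip in the frame of cover between 0.018 and 0.026 m and z of probe_tip in the frame of cover below 0.0205 m and value of joint plunger above 0.0006 m), for 0.05 s.
9. the tip, still pressed on the floor, passes the next point of the groove, 16 to 20 mm on (x of probe_tip in the frame of cover between 0.021 and 0.029 m and y of probe_tip in the frame of cover between 0.034 and 0.042 m and z of probe_tip in the frame of cover below 0.0205 m and value of joint plunger above 0.0006 m), for 0.05 s.
10. the tip, still pressed, is at the blue end (x of probe_tip in the frame of cover between 0.021 and 0.029 m and y of probe_tip in the frame of cover between 0.051 and 0.059 m and z of probe_tip in the frame of cover below 0.0205 m and value of joint plunger above 0.0006 m), for 0.05 s.
At the end, for the whole second after the job is handed in: the probe stands at rest and released in its stand, upright within 0.1 rad, its flange down on the mouth (flange centre within 6 mm of the mouth's centre), the tip free (distance between probe and stand_mouth below 0.006 m and angle between probe's own z axis and vertical below 0.1 rad and linear speed of probe below 0.02 m/s and value of joint plunger below 0.001 m); the robot touches nothing.
It fails at once if the probe moves faster than 60 mm/s while its tip is pressed in by more than 1 mm (value of joint plunger above 0.001 m and linear speed of probe above 0.06 m/s).
It fails at once if the spring tip is pressed in all the way (more than 7.6 of 8 mm) (value of joint plunger above 0.0076 m).
It fails at once if a bystander is moved by more than 20 mm (distance of any of valve_2, thread_glue, tape_roll, screw_cup from where it was at the start of the episode above 0.02 m).
It also fails if it takes over 64 s, if anything falls off the work surface, if the arm or the gripper's body presses on something with over 40 N, if the wrist force passes 120 N, or if a joint passes its speed limit or range.

## Working session

There is one attempt and no reset: what is moved stays moved. The work goes in short steps, Python scripts to look and compute and a shell command to move; the robot and the scene stay as the last step left them, time stands still between calls to the robot, and variables do not carry over. Pictures are saved under pics/ and viewed, at most 13 in all, crops included, and the job is handed in when it is done.

```bash
mkdir -p pics; ls; python3 - <<'E'
from plant import *
import cv2,numpy as np
s=state();print({k:np.round(v,3).tolist() for k,v in s.items()})
a=snapshot("scene");b=snapshot("top")
cv2.imwrite("pics/scene.png",a[0]);cv2.imwrite("pics/top.png",b[0])
np.savez("s0.npz",a=a[0],ad=a[1],b=b[0],bd=b[1])
for n in("scene","top"):
  c=get_calibration(n);print(n,np.round(c["mtx"],1).tolist(),np.round(c["R"],3).tolist(),np.round(c["t"],3).tolist())
E
```

```text
pics
{'t': 0.0, 'joint_positions': [1.107, 0.424, 1.631, 0.0, 1.089, -0.019], 'qd': [-0.0, 0.002, 0.0, -0.002, 0.0, 0.001], 'joint_efforts': [-0.002, -55.737, -28.174, -0.0, 0.007, 0.0], 'eef_pos': [0.269, 0.564, 0.203], 'eef_rot': [-3.14, -0.0, 2.697], 'contact_force': [-0.039, 0.442, -0.174], 'ft_torque': [0.013, -0.005, 0.022], 'grip_force': 0.0, 'opening': 0.085}
scene [[402.1, 0.0, 278.9], [0.0, 402.1, 210.1], [0.0, 0.0, 1.0]] [[0.708, -0.706, -0.016], [-0.525, -0.512, -0.68], [0.472, 0.49, -0.733]] [-0.324, 0.463, 0.547]
top [[432.3, 0.0, 285.6], [0.0, 432.3, 202.1], [0.0, 0.0, 1.0]] [[0.018, -1.0, 0.015], [-0.991, -0.02, -0.135], [0.135, -0.013, -0.991]] [0.163, 0.627, 0.854]
```

View pics/scene.png

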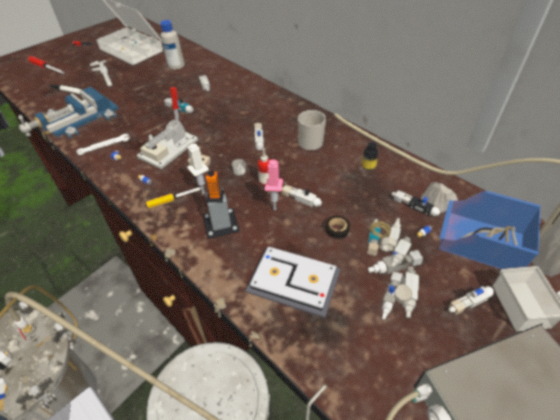

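View pics/top.png

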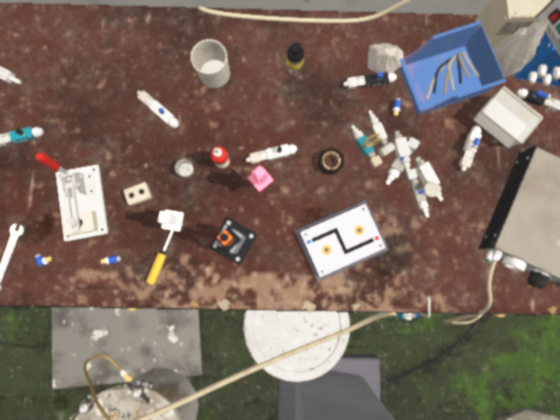

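Candidates: orange probe at top (227,237) / scene (213,185) standing in the grey tube; pink at top (261,178) and white at top (171,220) are look-alikes. Orange fits; I'll confirm it in a crop while measuring.

```bash
cat > h.py <<'E'
import numpy as np,cv2
from plant import *
def ray(cal,px,z):
    K,R,t=np.array(cal["mtx"]),np.array(cal["R"]),np.array(cal["t"])
    d=R.T@np.linalg.solve(K,[px[0],px[1],1.]);o=-R.T@t
    return o+d*(z-o[2])/d[2]
def blobs(img,lo,hi,roi,amin=8):
    x0,y0,x1,y1=roi
    m=cv2.inRange(cv2.cvtColor(img[y0:y1,x0:x1],cv2.COLOR_BGR2HSV),np.array(lo),np.array(hi))
    n,l,s,c=cv2.connectedComponentsWithStats(m)
    return [(np.round(c[i]+[x0,y0],1).tolist(),s[i].tolist()[2:]) for i in range(1,n) if s[i][4]>=amin]
E
python3 - <<'E'
from h import *
d=np.load("s0.npz");a,b=d["a"],d["b"]
for n,img,roi,ro2 in(("scene",a,(250,240,345,320),(195,160,250,240)),("top",b,(290,195,395,280),(200,205,265,270))):
  c=get_calibration(n)
  for nm,lo,hi,r,z in(("red",(0,110,90),(8,255,255),roi,.022),("red2",(170,110,90),(180,255,255),roi,.022),("blue",(100,110,60),(130,255,255),roi,.022),("orange",(5,170,120),(18,255,255),ro2,.16),("steelgrey",(85,20,80),(130,110,220),ro2,.09)):
    for bl in blobs(img,lo,hi,r): print(n,nm,bl,np.round(ray(c,bl[0],z),4)[:2])
x=np.hstack([cv2.resize(a[150:250,180:250],(280,400),interpolation=2),cv2.resize(b[195:285,195:285],(400,400),interpolation=2)])
cv2.imwrite("pics/crop.png",x)
E
```

```text
scene red ([258.6, 245.2], [17, 11, 75]) [0.5541 0.158 ]
scene red ([284.8, 241.6], [5, 4, 13]) [0.6008 0.1244]
scene red ([293.4, 240.9], [10, 3, 23]) [0.6152 0.1124]
scene red ([299.4, 245.4], [7, 5, 19]) [0.6153 0.0946]
scene red ([331.5, 247.5], [11, 6, 24]) [0.6593 0.0415]
scene red ([256.7, 253.3], [9, 6, 16]) [0.5364 0.145 ]
scene red ([321.8, 294.6], [4, 3, 8]) [ 0.5575 -0.0194]
scene orange ([212.9, 185.2], [14, 27, 258]) [0.5251 0.2497]
top red ([305.4, 206.7], [38, 23, 352]) [0.6171 0.133 ]
top red ([389.8, 197.4], [10, 7, 50]) [ 0.6406 -0.0464]
top red ([342.8, 203.9], [9, 5, 21]) [0.6246 0.0538]
top red ([299.2, 220.8], [5, 5, 12]) [0.5869 0.1457]
top red ([293.3, 235.0], [10, 27, 100]) [0.5568 0.1576]
top red ([304.7, 265.8], [9, 14, 49]) [0.4934 0.133 ]
top orange ([226.9, 238.7], [13, 14, 75]) [0.5397 0.2795]
top orange ([218.1, 237.4], [3, 4, 11]) [0.5417 0.2951]
```

View pics/crop.png

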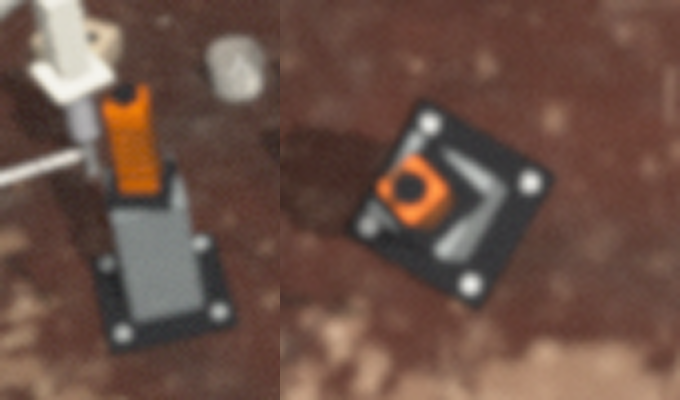

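The crop shows the orange probe (with black cap disc) hanging in the grey tube on the black foot with four white screws; that's the one meant. Now the poses of stand, grip and cover.

```bash
python3 - <<'E'
from h import *
d=np.load("s0.npz");a,b=d["a"],d["b"];c=get_calibration("top")
sc=np.array([(430,122),(531,182),(470,284),(369,228)]);px=(sc-[280,0])*.225+195
P=np.array([ray(c,p,.007) for p in px]);print("screws",P.round(4).tolist(),"ctr",P.mean(0))
print("cap",ray(c,((408-280)*.225+195,187*.225+195),.16))
for n in("scene","top"):
  c=get_calibration(n);img=a if n=="scene" else b
  r=(305,280,335,305) if n=="scene" else (366,230,386,248)
  r2=(255,245,280,265) if n=="scene" else (300,232,320,250)
  for nm,q,f in(("red",r,lambda I:I[...,2]-I[...,:2].max(2)),("blue",r2,lambda I:I[...,0]-I[...,1:].max(2))):
    I=img[q[1]:q[3],q[0]:q[2]].astype(float);w=f(I);w=np.where(w>.5*w.max(),w,0);y,x=np.mgrid[q[1]:q[3],q[0]:q[2]]
    p=(w*x).sum()/w.sum(),(w*y).sum()/w.sum();print(n,nm,p,w.max(),ray(c,p,.022))
E
```

```text
screws [[0.5818, 0.2953, 0.007], [0.554, 0.246, 0.007], [0.5051, 0.2736, 0.007], [0.5307, 0.3225, 0.007]] ctr [0.54292113 0.28434028 0.007     ]
cap [0.54250734 0.28504927 0.16      ]
scene red (np.float64(321.6213933849402), np.float64(294.61505981703027)) 148.0 [ 0.5571856  -0.01914997  0.022     ]
scene blue (np.float64(267.4), np.float64(256.35692307692307)) 78.0 [0.54678911 0.12293597 0.022     ]
top red (np.float64(376.46185064935065), np.float64(237.55925324675326)) 142.0 [ 0.55476791 -0.01705559  0.022     ]
top blue (np.float64(308.4555052790347), np.float64(241.36199095022624)) 82.0 [0.54412882 0.12572348 0.022     ]
```

```bash
python3 -m creep '[[85,[0,0,-1],0],[85,[-0.7,-0.2,0],0.3],[85,[-0.8,-0.3,0],0.35],[85,[-0.8,-0.3,0],0],[85,[-0.8,-0.3,0],0],[85,[-0.8,-0.3,0],0],[85,[-0.8,-0.3,0],0],[85,[0,0,0],0]]'; python3 - <<'E'
from h import *
s=state();print(s["eef_pos"],s["eef_rot"])
c=get_calibration("wrist");i,d=snapshot("wrist");cv2.imwrite("pics/w1.png",i);np.savez("w1.npz",i=i,d=d,R=c["R"],t=c["t"],mtx=c["mtx"])
print("cam",-np.array(c["R"]).T@c["t"],np.array(c["R"])[2])
E
```

```text
t: 1.1
eef_pos: [0.4696, 0.3378, 0.2634]
eef_rot: [-3.141, 0.0, 2.624]
contact_force: [-1.0, 0.4, -0.3]
opening: 0.0852
grip_force: 0.0
[0.4696196  0.3377761  0.26336906] [-3.14075366e+00  1.59588023e-04  2.62444544e+00]
cam [0.39653916 0.38037789 0.43277768] [ 0.28137526 -0.16117025 -0.94596623]
```

View pics/w1.png

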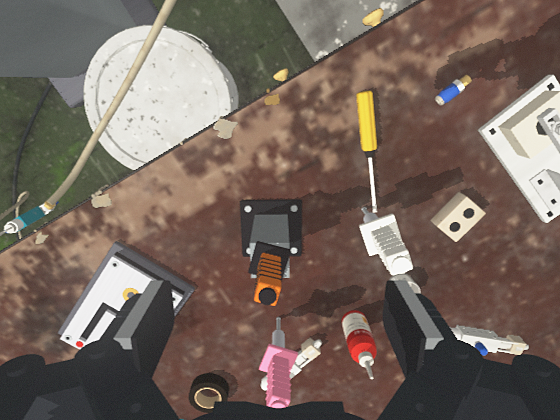

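The wrist view shows the orange probe at (268,296) in the stand (270,225), the flange turned somewhat relative to the foot. An enlarged crop for the grip's yaw.

```bash
python3 - <<'E'
from h import *
i=np.load("w1.npz")["i"];cv2.imwrite("pics/w1c.png",cv2.resize(i[190:315,230:310],(512,800)[:2] if 0 else (384,600),interpolation=2))
E
```

```text
(no output)
```

View pics/w1c.png

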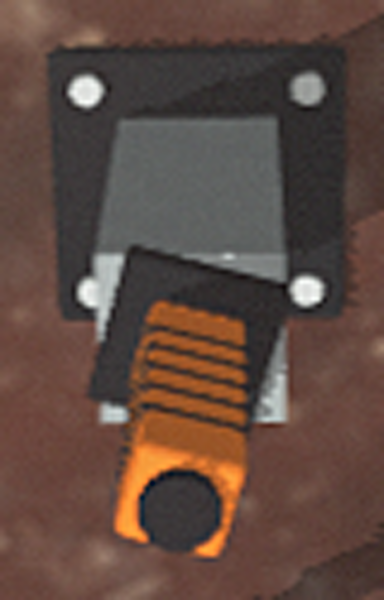

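```bash
python3 - <<'E'
from h import *
c=np.load("w1.npz")
f=lambda p,z:ray(c,np.array(p)/4.8+[229.9,189.9],z)
A,B,C=[f(p,.096) for p in((131,246),(286,290),(92,398))]
print("flange",A,B,C,np.linalg.norm(A-B),np.linalg.norm(A-C),"ctr",(B+C)/2)
for u in(B-A,C-A):print("yaw",np.degrees(np.arctan2(u[1],u[0])))
S=[f(p,.007) for p in((86,91),(307,88),(307,290),(91,290))];print("foot",np.mean(S,0),"yaw",np.degrees(np.arctan2(*(S[1]-S[0])[1::-1])))
M=[f(p,.09) for p in((95,255),(287,258),(287,422),(101,422))];print("mouth",np.mean(M,0),np.linalg.norm(M[0]-M[1]),np.linalg.norm(M[1]-M[2]))
print("cap",f((180,508),.16))
G=[f(p,.157) for p in((134,437),(243,462),(220,558),(115,532))];print("capcorners",np.mean(G,0))
for k in range(4):
  u=G[(k+1)%4]-G[k];print(np.degrees(np.arctan2(u[1],u[0])),np.linalg.norm(u))
E
```

```text
flange [0.51727786 0.2875688  0.096     ] [0.54175609 0.31050058 0.096     ] [0.54350799 0.26240388 0.096     ] 0.03354177190151655 0.03634959666539498 ctr [0.54263204 0.28645223 0.096     ]
yaw 43.13174248915063
yaw -43.81266430584293
foot [0.54453968 0.28578192 0.007     ] yaw 61.251438914597394
mouth [0.54490442 0.28610526 0.09      ] 0.040342127718668325 0.03896948250653985
cap [0.54188716 0.28705991 0.16      ]
capcorners [0.54150359 0.28678064 0.157     ]
45.79826560777242 0.01976075333639888
-41.345489171983324 0.020102828595837938
-135.62836618333588 0.019526984789775922
139.424321947686 0.01963099437267368
```

```bash
python3 -m creep '[[85,[0,0,0],0.8],[85,[0,0,0],0.8],[85,[0,0,0],0.8],[85,[-0.5,0.08,0],0],[85,[-0.5,0.08,0],0],[85,[-0.46,0.07,0],0],[85,[0,0,0],0],[85,[0,0,0],0]]'; python3 - <<'E'
from h import *
s=state();print(s["eef_pos"],s["eef_rot"])
c=get_calibration("wrist");i,d=snapshot("wrist");cv2.imwrite("pics/w2.png",i);np.savez("w2.npz",i=i,d=d,R=c["R"],t=c["t"],mtx=c["mtx"])
E
```

```text
t: 2.15
eef_pos: [0.5397, 0.2907, 0.2634]
eef_rot: [-3.141, -0.001, 2.378]
contact_force: [-0.4, -0.2, -0.3]
opening: 0.0851
grip_force: 0.0
[0.53966897 0.29071082 0.26337686] [-3.14086412e+00 -7.78438471e-04  2.37832901e+00]
```

View pics/w2.png

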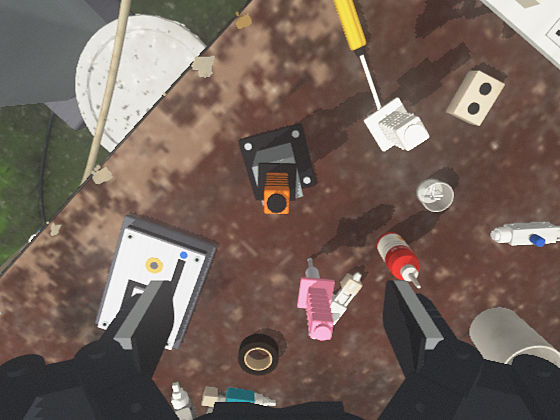

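The fingers are square to the grip now (cap disc at (277,203)); check the cap's position from this view.

```bash
python3 - <<'E'
from h import *
c=np.load("w2.npz");i=c["i"]
I=i[188:218,258:295];h=cv2.cvtColor(I,cv2.COLOR_BGR2HSV)
m=cv2.inRange(h,(3,120,60),(25,255,255));k,_=cv2.findContours(m,cv2.RETR_CCOMP,cv2.CHAIN_APPROX_NONE)
hh=cv2.morphologyEx(m,cv2.MORPH_CLOSE,np.ones((3,3)))
for q in k:
  if len(q)>12:
    (x,y),r=cv2.minEnclosingCircle(q);print(x+258,y+188,r,ray(c,(x+258,y+188),.16),cv2.minAreaRect(q))
E
```

```text
276.5 200.02000045776367 17.341678619384766 [0.54106499 0.28814928 0.16      ] ((18.0, 12.5), (25.0, 26.0), 90.0)
276.2631587982178 203.0 10.526548385620117 [0.54268429 0.28634423 0.16      ] ((18.000001907348633, 14.999998092651367), (19.798988342285156, 19.798988342285156), 45.0)
```

```bash
python3 -m creep '[[85,[-0.08,-0.02,0],0],[85,[0,0,0.4],0],[85,[0,0,0.4],0],[85,[0,0,0.4],0],[85,[0,0,0.4],0],[85,[0,0,0.4],0],[85,[0,0,0.4],0],[85,[0,0,0],0]]'; python3 -m creep '[[50,[0,0,0],0],[35,[0,0,0],0],[25,[0,0,0],0],[18,[0,0,0],0],[10,[0,0,0],0],[10,[0,0,0],0],[10,[0,0,0],0],[10,[0,0,0],0]]'
```

```text
t: 3.2
eef_pos: [0.5419, 0.285, 0.1181]
eef_rot: [-3.138, -0.001, 2.378]
contact_force: [0.2, 1.0, 0.1]
opening: 0.0851
grip_force: 0.0
t: 4.2
eef_pos: [0.5438, 0.2856, 0.1207]
eef_rot: [3.141, 0.0, 2.377]
contact_force: [-1.1, -1.5, 5.5]
opening: 0.018
grip_force: 59.2
```

```bash
python3 -m creep '[[10,[0,0,-0.1],0],[10,[0,0,-0.2],0],[10,[0,0,-0.4],0],[10,[0,0,-0.4],0],[10,[0,0,-0.4],0],[10,[0,0,-0.4],0],[10,[0,0,-0.2],0],[10,[0,0,0],0]]'; python3 - <<'E'
from h import *
s=state();print(s["eef_pos"],s["eef_rot"],s["contact_force"])
a,_=snapshot("scene");c=get_calibration("wrist");i,d=snapshot("wrist");np.savez("w3.npz",i=i,d=d,R=c["R"],t=c["t"],mtx=c["mtx"],a=a)
cv2.imwrite("pics/w3.png",np.hstack([cv2.resize(a[60:260,140:290],(450,600),interpolation=2),cv2.resize(i[150:420,200:357],(349,600))]))
E
```

```text
t: 5.2
eef_pos: [0.5438, 0.2857, 0.2467]
eef_rot: [3.14, 0.001, 2.377]
contact_force: [0.1, 0.3, -0.7]
opening: 0.018
grip_force: 58.8
[0.54382163 0.28568644 0.24667435] [3.13990635e+00 5.84579275e-04 2.37738829e+00] [ 0.12099055  0.25786438 -0.71753406]
```

View pics/w3.png

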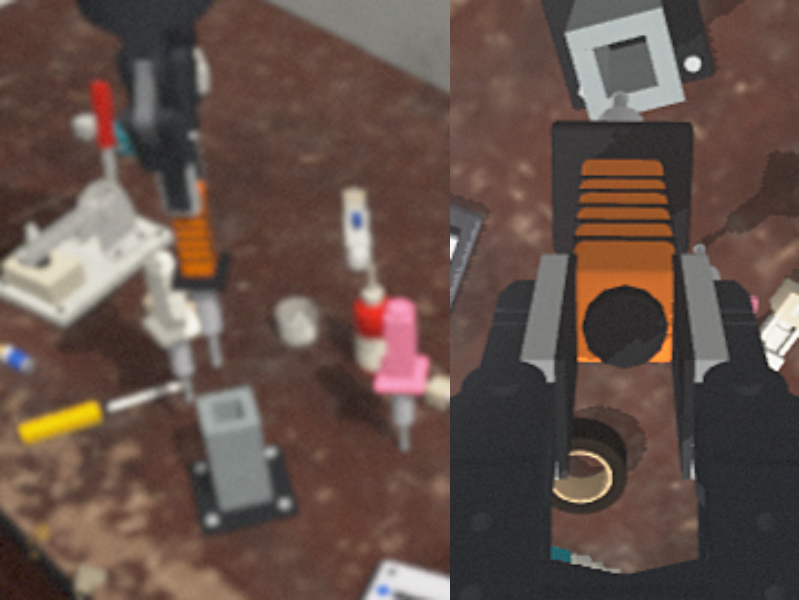

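The probe hangs upright and straight in the fingers; the stand's empty bore is visible at top right panel (625,65). Moving beside the cover so that tip and dots share one view.

```bash
python3 -m creep '[[10,[-0.3,-0.2,0],0],[10,[-0.6,-0.4,0],0],[10,[-0.6,-0.4,0],0],[10,[-0.6,-0.45,0],0],[10,[-0.6,-0.45,0],0],[10,[-0.6,-0.4,0],0],[10,[-0.5,-0.4,0],0],[10,[-0.1,0,0],0]]'; python3 -m creep '[[10,[0,0,0.2],0],[10,[0,0,0.3],0],[10,[0,0,0.3],0],[10,[0,0,0.2],0],[10,[0,0,0.1],0],[10,[0,0,0],0],[10,[0,0,0],0],[10,[0,0,0],0]]'; python3 - <<'E'
from h import *
s=state();print(s["eef_pos"],s["eef_rot"],s["contact_force"])
c=get_calibration("wrist");i,d=snapshot("wrist");np.savez("w4.npz",i=i,d=d,R=c["R"],t=c["t"],mtx=c["mtx"])
cv2.imwrite("pics/w4.png",i)
# bore from w3
w=np.load("w3.npz")
f=lambda p,z:ray(w,(np.array(p)-[450,0])/2.223+[200,150],z)
O=[f(p,.09) for p in((566,40),(665,10),(685,98),(588,120))];B=[f(p,.09) for p in((593,50),(648,36),(658,84),(604,97))]
print("mouth",np.mean(O,0),np.mean(B,0),np.linalg.norm(O[0]-O[1]))
print("ball",f((621,97),.139))
E
```

```text
t: 6.3
eef_pos: [0.5997, 0.0033, 0.2448]
eef_rot: [-3.14, -0.001, 2.374]
contact_force: [0.1, 0.1, -1.7]
opening: 0.0179
grip_force: 58.8
t: 7.3
eef_pos: [0.6007, 0.0066, 0.1804]
eef_rot: [3.141, 0.001, 2.377]
contact_force: [0.1, -1.0, -1.0]
opening: 0.018
grip_force: 58.8
[0.60070775 0.0066001  0.18036152] [3.14078557e+00 8.50739790e-04 2.37736327e+00] [ 0.14672732 -0.98141361 -1.03747522]
mouth [0.54502376 0.28563205 0.09      ] [0.54473124 0.28580235 0.09      ] 0.04135678328664764
ball [0.54200509 0.2859857  0.139     ]
```

View pics/w4.png

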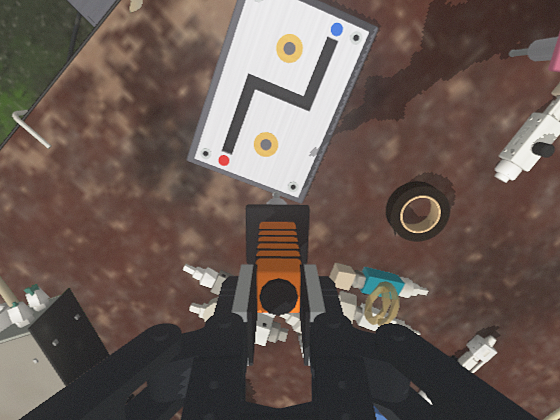

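The view shows the cover with red dot (224,160), blue dot (337,29), and the ball at about (278,200) just past its corner. Compute dots and ball.

```bash
python3 - <<'E'
from h import *
c=np.load("w4.npz");i=c["i"]
out={}
for nm,q,f in(("red",(214,150,235,170),lambda I:I[...,2]-I[...,:2].max(2)),("blue",(326,18,348,40),lambda I:I[...,0]-I[...,1:].max(2))):
    I=i[q[1]:q[3],q[0]:q[2]].astype(float);w=f(I);w=(w>.5*w.max())*1.;y,x=np.mgrid[q[1]:q[3],q[0]:q[2]]
    p=(w*x).sum()/w.sum(),(w*y).sum()/w.sum();out[nm]=ray(c,p,.022);print(nm,p,w.sum(),out[nm])
r,b=out["red"][:2],out["blue"][:2];u=b-r;print("len",np.linalg.norm(u))
yaw=np.arctan2(u[1],u[0])-np.arctan2(134,50);ctr=(r+b)/2;print("yaw",np.degrees(yaw),"ctr",ctr)
R=np.array([[np.cos(yaw),-np.sin(yaw)],[np.sin(yaw),np.cos(yaw)]])
for k in((-25,-55),(-25,5),(25,5),(25,55)):print(k,ctr+R@(np.array(k)/1000))
# groove floor check: bends in picture
for p in((251,80),(305,104)):print("bend px",p,ray(c,p,.02))
q=i[185:215,255:300];cv2.imwrite("pics/ball.png",cv2.resize(q,(675,450),interpolation=2))
E
```

```text
red (np.float64(223.40449438202248), np.float64(159.96629213483146)) 89.0 [ 0.55503842 -0.01658986  0.022     ]
blue (np.float64(336.4), np.float64(28.904)) 125.0 [0.54433428 0.12589193 0.022     ]
len 0.14288330085342354
yaw 24.758626652075947 ctr [0.54968635 0.05465103]
(-25, -55) [ 0.55001815 -0.00576329]
(-25, 5) [0.52489036 0.04872152]
(25, 5) [0.57029437 0.06966135]
(25, 55) [0.54935454 0.11506535]
bend px (251, 80) [0.5242861 0.0490005 0.02     ]
bend px (305, 104) [0.56998813 0.06862298 0.02      ]
```

View pics/ball.png

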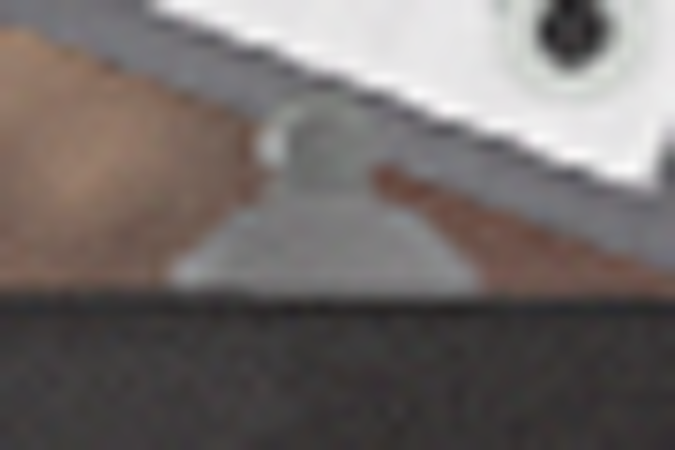

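```bash
python3 - <<'E'
from h import *
c=np.load("w4.npz");d=c["d"]
for z in(.0697,.0727,.0757):print(ray(c,(275.5,194.5),z))
D=d[210:216,255:302];K=c["mtx"];R=c["R"];t=c["t"]
def P(u,v):
  return R.T@(np.linalg.solve(K,[u,v,1])*d[v,u]-t)
print("flange top pts",[P(u,v).round(4).tolist() for u,v in((252,212),(278,210),(304,212))]);print("ball",P(276,193).round(4),P(275,195).round(4))
print("cap",P(278,296).round(4))
E
```

```text
[0.60015344 0.00499023 0.0697    ]
[0.59950539 0.00563905 0.0727    ]
[0.59885735 0.00628787 0.0757    ]
flange top pts [[0.58, 0.007, 0.1553], [0.589, 0.0184, 0.1557], [0.6002, 0.0277, 0.1544]]
ball [0.5979 0.0078 0.0774] [0.5974 0.0072 0.0825]
cap [0.5995 0.0083 0.2191]
```

```bash
python3 -m creep '[[10,[0.15,-0.24,0],0],[10,[0.15,-0.24,0],0],[10,[0.15,-0.24,0],0],[10,[0,0,0],0],[10,[0,0,0.25],0],[10,[0,0,0.25],0],[10,[0,0,0.2],0],[10,[0,0,0],0]]'; python3 - <<'E'
from h import *
s=state();print(s["t"],s["eef_pos"],s["eef_rot"],s["contact_force"])
c=get_calibration("wrist");i,d=snapshot("wrist");np.savez("w5.npz",i=i,d=d,R=c["R"],t=c["t"],mtx=c["mtx"])
cv2.imwrite("pics/w5.png",cv2.resize(i[90:240,190:350],(640,600),interpolation=2))
E
```

```text
t: 8.35
eef_pos: [0.5499, -0.0058, 0.136]
eef_rot: [-3.139, -0.002, 2.378]
contact_force: [0.6, -0.5, -1.2]
opening: 0.018
grip_force: 58.9
8.35 [ 0.54993139 -0.00577377  0.13595584] [-3.13945996e+00 -2.38666258e-03  2.37755260e+00] [ 0.59490394 -0.54946633 -1.21679254]
```

View pics/w5.png

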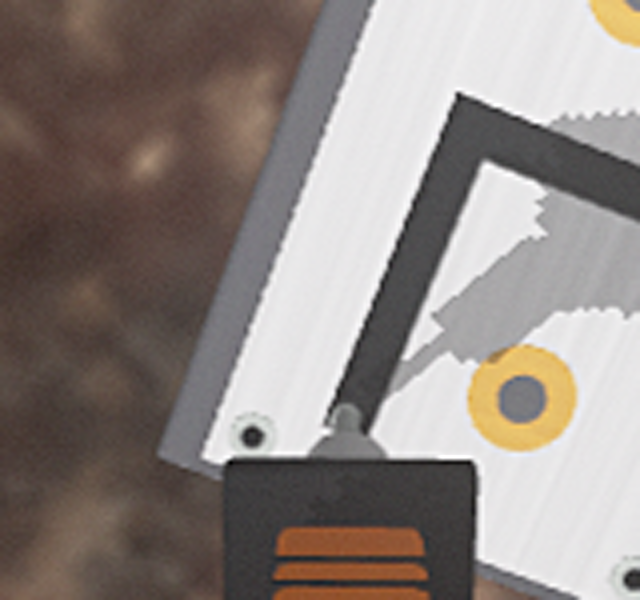

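The ball (347,418) sits over the lower end of the dark groove, whose left edge is near (332,420) there and right edge near (375,425).

```bash
python3 - <<'E'
from h import *
s=state();print(s["eef_pos"],s["eef_rot"])
c=np.load("w5.npz")
f=lambda p,z:ray(c,(np.array(p)+.5)/4+[189.5,89.5],z)
print("ball",f((347,420),.0283))
yaw=np.radians(24.76);ctr=np.array([.5497,.0547]);R=np.array([[np.cos(yaw),-np.sin(yaw)],[np.sin(yaw),np.cos(yaw)]])
# outer bend corner (-30,10), inner (-20,0) at top face
for p in((457,94),(485,160)):print(R.T@(f(p,.022)[:2]-ctr))
# left edge & right edges
for p in((332,420),(393,257),(375,425),(425,320)):print("edge",R.T@(f(p,.022)[:2]-ctr))
print("ball cover",R.T@(f((347,420),.0283)[:2]-ctr))
E
```

```text
[ 0.55055364 -0.00580288  0.13679229] [-3.14042756e+00 -1.26920464e-03  2.37754939e+00]
ball [ 0.54884626 -0.006284    0.0283    ]
[-0.02973343  0.00945158]
[-0.02016072  0.00025045]
edge [-0.02843987 -0.05790698]
edge [-0.02937771 -0.02313254]
edge [-0.02008792 -0.05572908]
edge [-0.01895582 -0.03230278]
ball cover [-0.02631647 -0.05502018]
```

```bash
python3 -m creep '[[10,[-0.006,0.015,0],0],[10,[0,0,0.05],0],[10,[0,0,0.05],0],[10,[0,0,0.04],0],[10,[0,0,0.03],0],[10,[0,0,0.02],0],[10,[0,0,0.01],0],[10,[0,0,0],0]]'; python3 - <<'E'
from h import *
s=state();print(s["t"],s["eef_pos"],s["eef_rot"],s["contact_force"])
c=get_calibration("wrist");i,d=snapshot("wrist");np.savez("w6.npz",i=i,d=d,R=c["R"],t=c["t"],mtx=c["mtx"])
def P(u,v):
  return R.T@(np.linalg.solve(K,[u,v,1])*d[v,u]-t)
K,R,t=[np.array(c[k]) for k in("mtx","R","t")]
print("flange",[P(u,212).round(4)[2] for u in range(252,305,6)],"cap",[P(u,296).round(4)[2] for u in(272,276,280)])
print(state()["contact_force"],state()["eef_pos"])
E
```

```text
t: 9.4
eef_pos: [0.5519, -0.0055, 0.1258]
eef_rot: [3.142, 0.0, 2.377]
contact_force: [-1.1, 0.5, 1.1]
opening: 0.018
grip_force: 59.0
9.4 [ 0.55185573 -0.00550634  0.12578742] [3.14150034e+00 1.05485752e-04 2.37735594e+00] [-1.09677907  0.49275797  1.13833244]
flange [np.float64(0.1005), np.float64(0.1004), np.float64(0.1019), np.float64(0.102), np.float64(0.0999), np.float64(0.1005), np.float64(0.1001), np.float64(0.1004), np.float64(0.1009)] cap [np.float64(0.1641), np.float64(0.1646), np.float64(0.1641)]
[ 0.37584539 -0.37669863 -0.04381823] [ 0.55185274 -0.00548538  0.12579667]
```

Pressed about 2–3 mm by flange depth and pose. Add 1 mm and trace the first leg at 24 mm/s.

```bash
python3 -m creep '[[10,[0,0,0.015],0],[10,[0.047,0.018,0],0],[10,[0.047,0.018,0],0],[10,[0.047,0.018,0],0],[10,[0.047,0.018,0],0],[10,[0.047,0.018,0],0],[10,[0.047,0.018,0],0],[10,[0,0,0],0]]'; cat > m.py <<'E'
from h import *
yaw=np.radians(24.76);ctr=np.array([.5497,.0547]);Rc=np.array([[np.cos(yaw),-np.sin(yaw)],[np.sin(yaw),np.cos(yaw)]])
c=get_calibration("wrist");i,d=snapshot("wrist");K,R,t=[np.array(c[k]) for k in("mtx","R","t")]
s=state();p=np.array(s["eef_pos"])
print("cover mm",(Rc.T@(p[:2]-[.0014,.0003]-ctr)*1e3).round(1),"z",p[2].round(4),"F",np.round(s["contact_force"],1),s["t"])
P=lambda u,v:R.T@(np.linalg.solve(K,[u,v,1])*d[v,u]-t)
fl=np.median([P(u,v)[2] for u in range(252,305,4) for v in(211,213)])-.006;ca=np.median([P(u,v)[2] for u in range(272,285,2) for v in(294,297)])-.07
print("plunge mm",np.round([97-fl*1e3,97-ca*1e3,(.1277-p[2])*1e3],1))
E
python3 m.py
```

```text
t: 10.45
eef_pos: [0.544, 0.0112, 0.1249]
eef_rot: [3.142, -0.0, 2.378]
contact_force: [-0.1, 0.1, 1.4]
opening: 0.0178
grip_force: 59.1
cover mm [-24.8 -36.9] z 0.1249 F [0.7 0.3 1. ] 10.5
plunge mm [3.7 3.4 2.8]
```

```bash
python3 -m creep '[[10,[0.047,0.018,0],0],[10,[0.047,0.018,0],0],[10,[0.047,0.018,0],0],[10,[0.047,0.018,0],0],[10,[0.047,0.018,0],0],[10,[0.047,0.018,0],0],[10,[0.047,0.018,0],0],[10,[0,0,0],0]]'; python3 m.py
```

```text
t: 11.5
eef_pos: [0.5349, 0.0303, 0.1248]
eef_rot: [3.142, -0.0, 2.378]
contact_force: [0.2, -1.0, 0.1]
opening: 0.0178
grip_force: 59.1
cover mm [-25.  -15.8] z 0.1248 F [0.5 0.1 0.2] 11.55
plunge mm [3.7 3.3 2.9]
```

```bash
python3 -m creep '[[10,[0.046,0.018,0],0],[10,[0.046,0.018,0],0],[10,[0.046,0.018,0],0],[10,[0.046,0.018,0],0],[10,[0.046,0.018,0],0],[10,[0.046,0.018,0],0],[10,[0.046,0.018,0],0],[10,[0,0,0],0]]'; python3 m.py
```

```text
t: 12.55
eef_pos: [0.5262, 0.0491, 0.1248]
eef_rot: [-3.142, -0.0, 2.378]
contact_force: [0.6, -0.3, 0.5]
opening: 0.0183
grip_force: 59.1
cover mm [-25.    4.9] z 0.1248 F [-0.4  0.5 -0.5] 12.6
plunge mm [3.4 3.5 2.9]
```

```bash
python3 -m creep '[[10,[-0.018,0.047,0],0],[10,[-0.018,0.047,0],0],[10,[-0.018,0.047,0],0],[10,[-0.018,0.047,0],0],[10,[-0.018,0.047,0],0],[10,[-0.018,0.047,0],0],[10,[-0.018,0.047,0],0],[10,[0,0,0],0]]'; python3 m.py
```

```text
t: 13.6
eef_pos: [0.5459, 0.0581, 0.1249]
eef_rot: [3.141, 0.0, 2.377]
contact_force: [-0.7, -0.2, 0.5]
opening: 0.0177
grip_force: 59.0
cover mm [-3.6  4.9] z 0.1249 F [ 0.1  0.1 -0.1] 13.65
plunge mm [3.1 3.5 2.8]
```

```bash
python3 -m creep '[[10,[-0.022,0.055,0],0],[10,[-0.022,0.055,0],0],[10,[-0.022,0.055,0],0],[10,[-0.022,0.055,0],0],[10,[-0.022,0.055,0],0],[10,[-0.022,0.055,0],0],[10,[-0.022,0.056,0],0],[10,[-0.022,0.056,0],0]]'; python3 m.py
```

```text
t: 14.65
eef_pos: [0.5716, 0.0698, 0.1248]
eef_rot: [-3.142, 0.0, 2.377]
contact_force: [-0.7, -0.8, -0.8]
opening: 0.0179
grip_force: 59.0
cover mm [25.4  4.8] z 0.1249 F [0.3 1.  0.6] 14.7
plunge mm [3.3 3.5 2.8]
```

```bash
python3 -m creep '[[10,[0,0,0],0],[10,[0.047,0.018,0],0],[10,[0.047,0.018,0],0],[10,[0.047,0.018,0],0],[10,[0.047,0.018,0],0],[10,[0.047,0.018,0],0],[10,[0.047,0.018,0],0],[10,[0,0,0],0]]'; python3 m.py
```

```text
t: 15.7
eef_pos: [0.5636, 0.0864, 0.1248]
eef_rot: [3.142, -0.0, 2.378]
contact_force: [0.6, -0.1, 1.2]
opening: 0.0178
grip_force: 59.1
cover mm [24.5 23.1] z 0.1248 F [ 0.1 -0.1 -0. ] 15.75
plunge mm [3.5 3.6 2.9]
```

```bash
python3 -m creep '[[10,[0.044,0.025,0],0],[10,[0.047,0.019,0],0],[10,[0.047,0.018,0],0],[10,[0.047,0.018,0],0],[10,[0.047,0.018,0],0],[10,[0.047,0.018,0],0],[10,[0.047,0.018,0],0],[10,[0,0,0],0]]'; python3 m.py
```

```text
t: 16.75
eef_pos: [0.555, 0.1057, 0.1248]
eef_rot: [3.142, -0.0, 2.378]
contact_force: [1.5, -0.3, 0.3]
opening: 0.0178
grip_force: 59.1
cover mm [24.8 44.3] z 0.1249 F [ 0.7 -0.9 -0.1] 16.8
plunge mm [3.5 3.4 2.8]
```

```bash
python3 -m creep '[[10,[0.042,0.016,0],0],[10,[0.042,0.016,0],0],[10,[0.042,0.016,0],0],[10,[0.042,0.016,0],0],[10,[0,0,0],0],[10,[0,0,0],0],[10,[0,0,0],0],[10,[0,0,0],0]]'; python3 m.py
```

```text
t: 17.8
eef_pos: [0.5505, 0.1152, 0.1248]
eef_rot: [3.142, -0.0, 2.377]
contact_force: [1.2, 0.3, -0.1]
opening: 0.0178
grip_force: 59.1
cover mm [24.7 54.9] z 0.1248 F [0.6 0.5 0.8] 17.85
plunge mm [3.4 3.1 2.9]
```

```bash
python3 -m creep '[[10,[0,0,-0.05],0],[10,[0,0,-0.07],0],[10,[0,0,-0.07],0],[10,[0,0,-0.15],0],[10,[0,0,-0.4],0],[10,[0,0,-0.5],0],[10,[0,0,-0.5],0],[10,[0,0,-0.3],0]]'; python3 m.py
```

```text
t: 18.85
eef_pos: [0.551, 0.1153, 0.2493]
eef_rot: [3.14, 0.001, 2.377]
contact_force: [-0.8, 0.1, -2.1]
opening: 0.0178
grip_force: 58.9
cover mm [26.2 54.6] z 0.2511 F [1.  0.5 0.9] 18.9
plunge mm [-121.2 -121.1 -123.4]
```

```bash
python3 -m creep '[[10,[0.2,0.2,0],0],[10,[0.4,0.4,0],0],[10,[0.4,0.4,0],0],[10,[0.4,0.4,0],0],[10,[0.4,0.4,0],0],[10,[0.24,0.19,0],0],[10,[0,0,0],0],[10,[0,0,0],0]]'; python3 - <<'E'
from h import *
c=get_calibration("wrist");i,d=snapshot("wrist");s=state();print(s["eef_pos"],s["eef_rot"],s["contact_force"]);np.savez("w7.npz",i=i,d=d,R=c["R"],t=c["t"],mtx=c["mtx"])
cv2.imwrite("pics/w7.png",cv2.resize(i[130:250,200:350],(750,600),interpolation=2))
E
```

```text
t: 19.9
eef_pos: [0.5444, 0.2853, 0.2466]
eef_rot: [-3.14, -0.0, 2.377]
contact_force: [-0.1, -0.8, -1.5]
opening: 0.0182
grip_force: 58.9
[0.54459399 0.28515021 0.24690045] [-3.14073765e+00 -1.59909884e-05  2.37670687e+00] [ 0.41065416  0.03023652 -0.38164651]
```

View pics/w7.png

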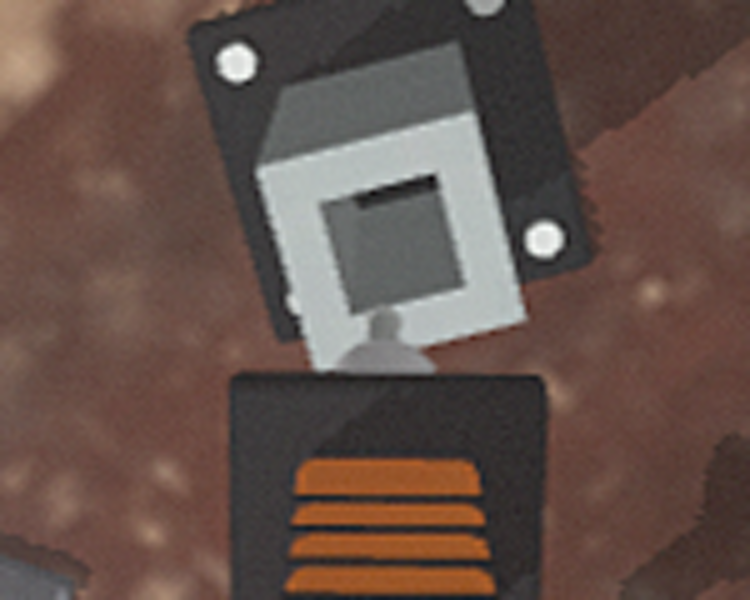

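The view shows the mouth's square (258,165)-(475,112)-(526,320)-(315,370) and the ball at (384,322), still well above it.

```bash
python3 - <<'E'
from h import *
c=np.load("w7.npz")
f=lambda p,z:ray(c,(np.array(p)+.5)/5+[199.5,129.5],z)
O=[f(p,.09) for p in((258,165),(475,112),(526,320),(315,372))];B=[f(p,.09) for p in((320,203),(437,175),(465,288),(350,315))]
m=(np.mean(O,0)+np.mean(B,0))/2;b=f((384,322),.1392);print(np.mean(O,0),np.mean(B,0),"ball",b)
d=(m-b)[:2];yw=state()["eef_rot"][2];print(d,"tool units",d@[np.cos(yw),np.sin(yw)]/.06,d@[np.sin(yw),-np.cos(yw)]/.06)
E
```

```text
[0.54429308 0.28600873 0.09      ] [0.54444004 0.28574614 0.09      ] ball [0.54312774 0.28515658 0.1392    ]
[0.00123882 0.00072086] tool units -0.006576557132388575 0.02296498600247553
```

```bash
python3 -m creep '[[10,[-0.01,0.02,0],0],[10,[0,0,0.2],0],[10,[0,0,0.3],0],[10,[0,0,0.3],0],[10,[0,0,0.2],0],[10,[0,0,0.2],0],[10,[0,0,0.1],0],[10,[0,0,0],0]]'
```

```text
t: 20.95
eef_pos: [0.5459, 0.2865, 0.1689]
eef_rot: [-3.141, -0.0, 2.377]
contact_force: [-0.5, -0.0, -0.5]
opening: 0.0178
grip_force: 58.9
```

```bash
python3 -m creep '[[10,[0,0,0.1],0],[10,[0,0,0.15],0],[10,[0,0,0.15],0],[10,[0,0,0.15],0],[10,[0,0,0.1],0],[10,[0,0,0.06],0],[10,[0,0,0.04],0],[10,[0,0,0],0]]'; python3 m.py
```

```text
t: 21.95
eef_pos: [0.546, 0.2865, 0.1242]
eef_rot: [-3.142, -0.0, 2.377]
contact_force: [0.1, 0.2, -1.9]
opening: 0.0181
grip_force: 58.9
cover mm [ 92.5 212.4] z 0.1244 F [-0.2  0.4 -1.5] 22.0
plunge mm [3.9 4.4 3.3]
```

```bash
python3 -m creep '[[10,[0,0,0.02],0],[10,[0,0,0.015],0],[10,[0,0,0.015],0],[10,[0,0,0.005],0],[10,[0,0,0],0],[10,[0,0,0],0],[10,[0,0,0],0],[10,[0,0,0],0]]'; python3 m.py
```

```text
t: 23.0
eef_pos: [0.546, 0.2865, 0.1209]
eef_rot: [3.142, 0.0, 2.377]
contact_force: [0.9, 0.8, -1.0]
opening: 0.0179
grip_force: 58.9
cover mm [ 92.4 212.4] z 0.1209 F [-0.4 -0.  -1.1] 23.05
plunge mm [7.3 7.4 6.8]
```

```bash
python3 -m creep '[[22,[0,0,0],0],[26,[0,0,0],0],[35,[0,0,0],0],[50,[0,0,0],0],[70,[0,0,0],0],[85,[0,0,0],0],[85,[0,0,0],0],[85,[0,0,0],0]]'; python3 -m creep '[[85,[0,0,0],0],[85,[0,0,-0.2],0],[85,[0,0,-0.4],0],[85,[0,0,-0.5],0],[85,[0,0,-0.5],0],[85,[0,0,-0.5],0],[85,[0,0,-0.3],0],[85,[0,0,0],0]]'; python3 - <<'E'
from h import *
c=get_calibration("wrist");i,d=snapshot("wrist");s=state();print(s["eef_pos"],s["contact_force"])
K,R,t=[np.array(c[k]) for k in("mtx","R","t")]
a,_=snapshot("scene")
cv2.imwrite("pics/end.png",np.hstack([cv2.resize(i[120:280,220:340],(375,500),interpolation=2),cv2.resize(a[130:260,150:260],(423,500),interpolation=2)]))
np.savez("w8.npz",i=i,d=d,R=R,t=t,mtx=K)
E
```

```text
t: 24.05
eef_pos: [0.546, 0.2865, 0.1209]
eef_rot: [-3.142, -0.0, 2.377]
contact_force: [0.4, 0.8, 0.9]
opening: 0.085
grip_force: 0.0
t: 25.05
eef_pos: [0.5467, 0.2869, 0.2666]
eef_rot: [3.139, 0.001, 2.377]
contact_force: [0.7, 0.3, -0.7]
opening: 0.0848
grip_force: 0.0
[0.5459773  0.28647889 0.26503135] [-0.29053744 -0.65625364 -0.01054387]
```

View pics/end.png

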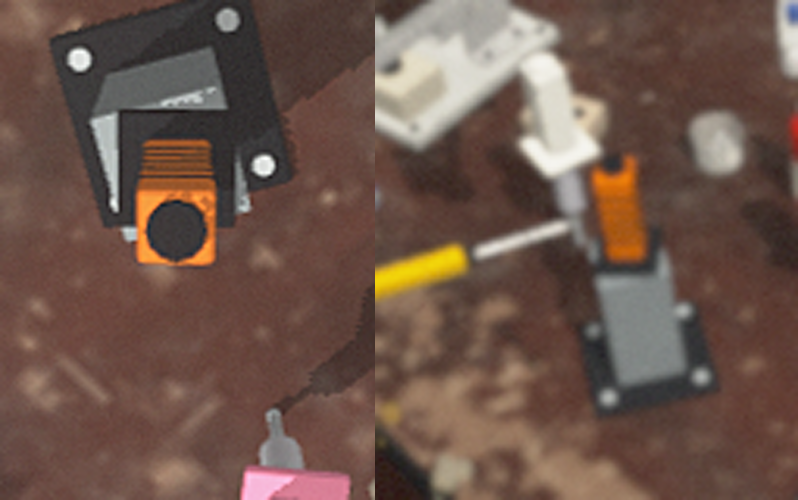

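The probe stands upright with its flange on the mouth (cap at left panel (176,230)), released and clear of the gripper.

```bash
python3 - <<'E'
from h import *
c=np.load("w8.npz");print(ray(c,(276.2,193.5),.16))
print(sign_off())
E
```

```text
[0.54524576 0.28727466 0.16      ]
the job is handed in; nothing more can be done
None
```

I traced the groove from the red dot to the blue dot at about 25 mm/s with the spring pressed in roughly 3 mm, set the probe back upright in its stand (cap about 2 mm off the mouth's centre), and handed the job in at about 25 s; the sign-off returned no verdict.

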